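Put the amber rosin away in its block

TASK

Using the fingertips only, nudge the amber rosin cake across the top of the wooden rosin block until it drops over the rim into the round recess and lies flat on the bottom, then push the brass sliding cover fully shut over it by its wooden tab. Do not lift the amber cake at any time, and leave the dark cake and everything else where it is.

Things in the scene. Friction and masses are not known exactly. Their poses are not given: they have to be found in the camera images.
- rosin_block: Fixed pale wooden block, 210 mm along own y, -45 to 145 mm along own x, 30 mm high. Origin: on the bench below the centre of the recess; z up. Recess: round, open at the top, 52 mm wide, 13 mm deep, green floor. The flat top at own +y and -y of the recess carries one cake each. Own +x points away from the robot, to the open cover and its two dark rails (9 mm high, y = +-37 mm, x = 50 to 145 mm).
- amber_cake: Loose amber-orange rosin cake, a disc 45 mm in diameter, 12 mm thick, about 35 g. Origin: centre of its underside, z up. It starts flat on the block's top, on the +y or -y side of the recess, 65 to 80 mm from the recess centre. Lying in the recess its top is 1 mm below the block's top. It may tip at the rim with one edge high; a light press there seats it.
- dark_cake: Loose almost black rosin cake of the same size (45 mm disc, 12 mm thick), origin at the centre of its underside, lying on the other side of the recess; it stays there.
- cover (a joint): Brass sliding cover: 0 = fully shut, at its stop, centred over the recess; grows (m) as it slides open along the block's own +x; 0.11 = fully open. Starts 0.075 to 0.095 open. About 1.2 N of friction; stays where it is left. Plate 60 mm (x) by 62 mm (y), 4 mm thick, underside 1.5 mm above the block's top.
- cover_tab (a point): Centre of the dark wooden tab standing on the cover, 23 mm from the cover's centre at its own +x edge; axes as the block's. 10 mm thick along x, 50 mm wide along y, from 35.5 to 57.5 mm above the bench (this point 46.5 mm). The space on its +x side is free; push it from there towards the block's own -x to shut the cover.
- brass_weight: Loose small turned brass weight standing on the block's top near its far +y corner, 26 mm in diameter, 32 mm high; origin at the centre of its foot. Bystander.
- glue_jar: Loose amber glass jar, 68 mm in diameter, 85 mm high, on the bench to the left; origin at the centre of its foot. Bystander.
- chisel: Loose hand tool with a pale handle, 200 mm long, lying on the bench to the right; origin under its middle. Bystander.
- varnish_brush: Loose brush with a red handle, 180 mm long, lying on the bench to the right; origin under its middle. Bystander.
- water_cup: Loose blue mug, 72 mm in diameter, 80 mm high, on the bench to the far left; origin at the centre of its foot. Bystander.
- bridge_blank_box: Loose closed cardboard box, 70 x 100 x 30 mm, on the bench to the left; origin at the centre of its underside. Bystander.
Not all that is in view belongs to the job. Of the things like the amber_cake, leave any that is pink; of the rest the smaller one is meant.

How it is judged:
By the outcome, as a careful person would: the job done as asked, in the order asked, and still so for the second after the job is handed in, with the robot touching nothing.
It also fails if it takes over 48 s, if anything falls off the work surface, if the arm or the gripper's body presses on something with over 40 N, if the wrist force passes 120 N, or if a joint passes its speed limit or range.

ROBOT

A 6-joint arm with a two-finger parallel gripper is mounted at the origin on the work surface. World frame = base frame: x ahead of the robot, y to its left, z up, the work surface at z = 0. Lengths are in mm, angles in rad, forces in N, time in s.
With the tool pointing down it reaches from about 350 to 775 mm from the base axis. Payload 7.3 kg.
Tool frame: the origin (TCP) lies at the centre of the arm's flange, where the gripper is bolted on; the fingertips stand 178 mm ahead of it and the grasp point (between the pads) lies 159 mm ahead of it; z points along the fingers, y is the direction in which the jaws open and shut (so a half turn about z gives the same grasp; the last joint's range is limited). The gripper opens to 92 mm and grips with 3 to 60 N. Pads are 19 mm wide; open, the fingers measure 130 mm over their backs; the gripper's body (75 mm by 190 mm) begins 47 mm behind the grasp point.
Start: joints at [-1.285, 0.342, 1.524, -0, 1.275, -0.146], TCP at [219.735, -476.806, 404.741] pointing down, gripper open.
Joint ranges: [-2.53, 2.53], [-0.77, 2.02], [0.04, 2.7], [-1, 4.14], [0.28, 2.66], [-3.11, 3.11]. Speed limits (rad/s): [2.57, 2.57, 3.14, 3.14, 3.14, 3.14].

INTERFACE

Orientations are given as [roll, pitch, yaw] about the fixed x, y, z axes, in that order (R = Rz(yaw) Ry(pitch) Rx(roll)).
In Python, from plant import get_obs, capture, close_job gives the robot as it stands. The module is installed in compiled form; this text tells all that it offers.
- The arm moves only by the shell command python3 -m pendant 'ROWS'. ROWS is JSON, a list of rows, each a list of 3 entries, a list of its own where there are three numbers: the shift along the tool's x, y, z in m, then the turn, a rotation vector about the tool's x, y, z in rad, then the finger opening in m, from 0 to 0.0918. In form: [[[tx, ty, tz], [wx, wy, wz], fingers], ...]. A call has 1 to 10 rows; each row is the pose to reach, as a shift and turn from the pose commanded when the call began, along the tool's axes at that moment; what a row does not reach only later rows make up. A row lasts 1/12 s, in which the tool goes at most 41.7 mm and 7.16 degrees, less where a joint would pass 70% of its speed; a pose out of reach is approached as far as the arm can. A call with a gripper value outside its range is refused whole. The fingers move at their own pace and stop on an object; the grip force is fixed at half the most. Time passes only in rows, so rows that repeat a pose let the fingers close. It gives the time, the measured TCP pose, the force and the opening at its end, in the units of the state.
- get_obs(): the state, without advancing time (a new reading comes with each control period).
- capture(name): name is "side" or "top"; returns a dict with "color" (480x640x3 uint8, red, green, blue), "mtx" (3x3 intrinsics, pixels), "rvec" (rotation vector, rad) and "tvec" (3), from world to camera coordinates, as OpenCV has them. Camera axes: x right, y down, z forward; pixel columns grow to the right and rows downward; lengths in mm; the calibration is good to about 2 mm. A picture is of the moment at which its call begins. There is no depth.
- close_job(): hands the job in, once; it reports no verdict.
The state is a dict: "time": time; "joint_positions": joint angles; "dq": joint speeds; "tau": joint torques, N m; "tool_pos": TCP position; "tcp_rot": TCP orientation; "contact_force": force on the tool from outside, world axes, zero at the start; "moment": the same for the moment, N m; "grip_width": finger opening in mm.
Only numpy, scipy, OpenCV 4.12 (cv2) and the standard library are available. Lean on these libraries where they do the work, as an engineer would, in place of code of your own. Each camera call takes 0.05 s, during which the arm holds its last target. There are 200 camera calls.

## Working session

There is one attempt and no reset: what is moved stays moved. The work goes in short steps, Python scripts to look and compute and a shell command to move; the robot and the scene stay as the last step left them, time stands still between calls to the robot, and variables do not carry over. Pictures are saved under pics/ and viewed, about 8 in all and at most 12, crops included, and the job is handed in when it is done.

```bash
mkdir -p pics
cat > h.py <<'E'
import numpy as np, cv2
from plant import get_obs, capture
def cam(n):
    c=capture(n); R=cv2.Rodrigues(np.array(c["rvec"],float))[0]
    return c["color"],np.array(c["mtx"],float),R,np.array(c["tvec"],float).ravel()
def ray(K,R,t,u,v,z):
    d=R.T@np.linalg.inv(K)@np.array([u,v,1.]); o=-R.T@t
    return o+d*(z-o[2])/d[2]
def proj(K,R,t,p):
    q=K@(R@np.array(p,float)+t); return q[:2]/q[2]
def save(n,im): cv2.imwrite("pics/"+n,im[:,:,::-1])
E
python3 - <<'E'
from h import *
for n in("top","side"):
    im,K,R,t=cam(n); save(n+"0.png",im); np.savez(n+"0.npz",im=im,K=K,R=R,t=t)
    print(n,-R.T@t,K[0,0])
o=get_obs(); print(o)
E
```

```text
top [ 346.72754687  -10.37193164 1281.72134688] 519.3190490925556
side [232.84000721 859.47571558 781.4641382 ] 515.9863836999609
{'time': 0.1, 'joint_positions': array([-1.28497246e+00,  3.42636224e-01,  1.52491132e+00, -8.21501483e-06,
        1.27541732e+00, -1.46021304e-01]), 'dq': array([ 0.00029588, -0.00457633, -0.00333545,  0.00074059, -0.00014598,
       -0.00113873]), 'tau': array([ 2.14478932e-03, -4.32005739e+01, -2.44694620e+01,  7.19344709e-02,
        5.26243402e-02, -5.62675666e-05]), 'tool_pos': array([ 219.71140567, -476.67922473,  404.12658317]), 'tcp_rot': array([-3.14023390e+00, -1.91888494e-04,  4.31847433e-01]), 'contact_force': array([ 0.04412585,  0.08102125, -0.13656311]), 'moment': array([-0.01505132,  0.01784786, -0.00511278]), 'grip_width': 91.72354614046782}
```

View pics/top0.png

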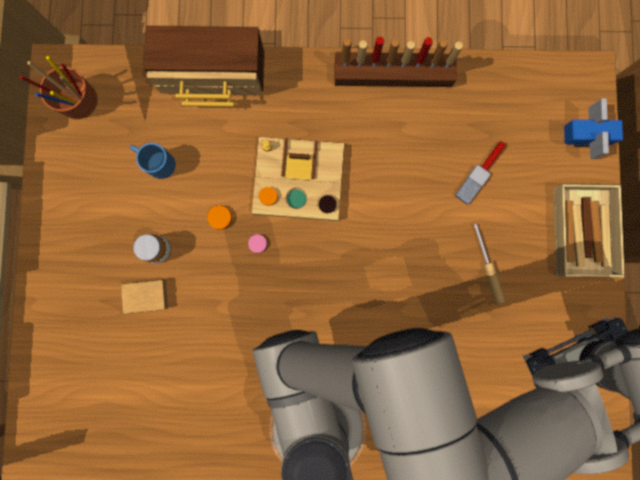

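View pics/side0.png

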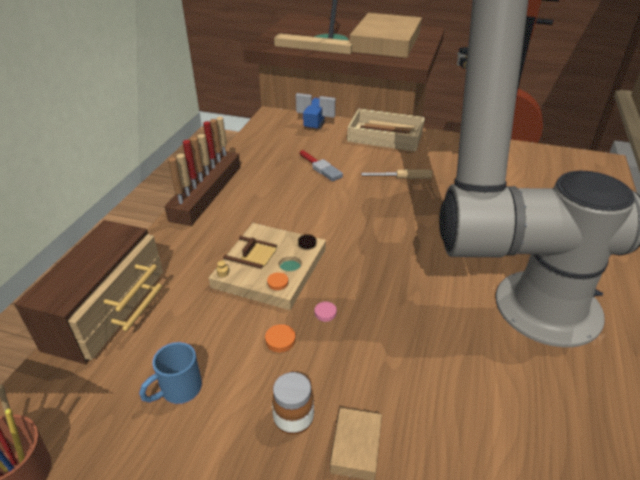

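The top view shows the block around (298,178). The amber cake is on it at (269,196), the recess at (297,198), the dark cake at (328,204) and the cover tab near (300,157). The larger orange disc at (219,217) and the pink one at (258,243) lie on the bench and are decoys.

```bash
cat > m.py <<'E'
from h import *
def blob(im,lo,hi,near,rad=18):
    hsv=cv2.cvtColor(im,cv2.COLOR_RGB2HSV); m=cv2.inRange(hsv,np.array(lo),np.array(hi))
    k=np.zeros_like(m); cv2.circle(k,near,rad,255,-1); m&=k
    c=max(cv2.findContours(m,0,1)[0],key=cv2.contourArea); M=cv2.moments(c)
    return np.array([M['m10'],M['m01']])/M['m00'],cv2.contourArea(c),c
E
python3 - <<'E'
from m import *
T=dict(np.load("top0.npz")); S=dict(np.load("side0.npz"))
spec={"amber":((5,170,120),(18,255,255),42),"green":((60,60,40),(95,255,255),17),"dark":((0,0,0),(179,255,55),42)}
near={"top":{"amber":(269,196),"green":(297,198),"dark":(328,204)},"side":{"amber":(278,281),"green":(290,264),"dark":(307,241)}}
for k,(lo,hi,z) in spec.items():
    for n,D in(("top",T),("side",S)):
        c,a,ct=blob(D["im"],lo,hi,near[n][k],16)
        p=ray(D["K"],D["R"],D["t"],*c,z)
        w=np.array([ray(D["K"],D["R"],D["t"],*q[0],z)[:2] for q in ct.astype(float)])
        print(k,n,c.round(1),a,p.round(1),np.ptp(w,axis=0).round(1))
# block top: pale wood min-area rect in top view
for n,s in(("top",(298,178)),("side",(268,265))):
    D=T if n=="top" else S
    cr=D["im"][s[1]-60:s[1]+60,s[0]-70:s[0]+70]
    save(n+"_crop.png",cv2.resize(cr,None,fx=5 if n=="top" else 5,fy=5,interpolation=cv2.INTER_CUBIC))
E
```

```text
amber top [267.8 195.7] 263.5 [553.1 126.1  42. ] [44.1 46.1]
amber side [277.3 280.9] 215.5 [550.1 134.1  42. ] [41.5 46. ]
green top [296.4 198.4] 228.0 [551.5  58.4  17. ] [42.4 42.1]
green side [289.7 265.3] 105.0 [552.4  54.   17. ] [37.4 30.7]
dark top [327.1 203.8] 172.5 [535.3 -17.3  42. ] [36.6 33.9]
dark side [306.6 241.5] 147.0 [532.9  -8.2  42. ] [38.5 44.1]
```

View pics/top_crop.png

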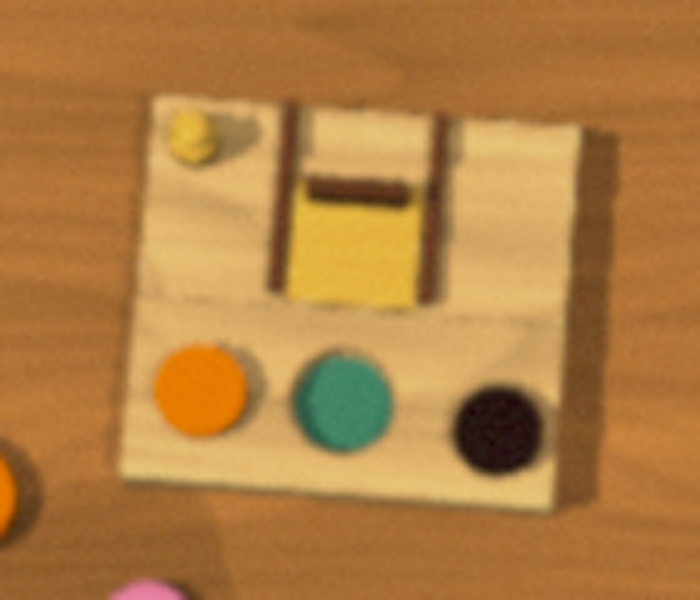

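The crop shows the block's top corners at crop pixels (152,97), (580,125), (552,510) and (122,478). The tab's top runs from about (308,188) to (408,195). I'll fit the block pose from these.

Run:
```python
from m import *
D=dict(np.load("top0.npz"));K,R,t=D["K"],D["R"],D["t"]
f=lambda u,v,z: ray(K,R,t,228+(u+.5)/5-.5,118+(v+.5)/5-.5,z)
C=np.array([f(152,97,30),f(580,125,30),f(552,510,30),f(122,478,30)])[:,:2]
L=np.array([[145,105],[145,-105],[-45,-105],[-45,105]],float)
# rigid fit
lc,cc=L.mean(0),C.mean(0);H=(L-lc).T@(C-cc);a=np.arctan2(H[0,1]-H[1,0],H[0,0]+H[1,1])
Rz=np.array([[np.cos(a),-np.sin(a)],[np.sin(a),np.cos(a)]]);o=cc-Rz@lc
print("yaw",a,"origin",o.round(1));print("res",(C-(L@Rz.T+o)).round(1).tolist())
loc=lambda p:(Rz.T@(p[:2]-o)).round(1)
for n,p in {"amber":f(199,390,42),"dark":f(498,430,42),"recess rim":f(343,402,30),"tabtop":f(358,190,57.5),"cover near edge":f(352,304,35.5),"weight":f(192,135,60)}.items(): print(n,p[:2].round(1),loc(p))
```

```text
yaw -0.057174121405821045 origin [550.4  57.8]
res [[-0.1, 0.7], [0.6, -0.7], [-0.7, 0.2], [0.2, -0.3]]
amber [553.4 127.1] [-1.  69.4]
dark [535.8 -17.5] [-10.3 -76. ]
recess rim [550.4  58.2] [-0.   0.4]
tabtop [649.   51.3] [98.8 -0.8]
cover near edge [597.8  54.4] [47.5 -0.7]
weight [674.2 131.4] [119.4  80.6]
```

```bash
cat > go.py <<'E'
# usage: go.py lx ly tipz  -> tool shift (m) and turn needed; block frame target, fingers along block x
import sys
from h import *
from scipy.spatial.transform import Rotation as Ro
O=np.array([550.5,58.]);A=-.0572
def cur():
    o=get_obs(); Rt=Ro.from_euler("xyz",o["tcp_rot"]); p=np.array(o["tool_pos"])
    tip=p+Rt.apply([0,0,178]); c,s=np.cos(A),np.sin(A); d=tip[:2]-O
    print("t",o["time"],"tip local",np.round([c*d[0]+s*d[1],-s*d[0]+c*d[1],tip[2]],1),"F",np.round(o["contact_force"],1),"w",round(o["grip_width"],1),"j",np.round(o["joint_positions"],2))
    return p,Rt
def need(lx,ly,tz,yaw=A+np.pi/2):
    p,Rt=cur(); c,s=np.cos(A),np.sin(A)
    W=np.array([O[0]+c*lx-s*ly,O[1]+s*lx+c*ly,tz+178])
    Rd=Ro.from_euler("xyz",[np.pi,0,yaw])
    print("shift",np.round(Rt.inv().apply(W-p)/1000,4),"turn",np.round((Rt.inv()*Rd).as_rotvec(),3))
if len(sys.argv)>3: need(*map(float,sys.argv[1:4]))
else: cur()
E
python3 go.py -0.5 110 200
```

```text
t 0.1 tip local [-299.8 -552.5  226.1] F [ 0.   0.1 -0.1] w 91.7 j [-1.28  0.34  1.52 -0.    1.28 -0.15]
shift [ 0.5754 -0.4444  0.0268] turn [-1.000e-03 -1.000e-03 -1.082e+00]
```

```bash
python3 -m pendant '[[[0.03,-0.023,0],[0,0,-0.054],0.024],[[0.06,-0.046,0],[0,0,-0.11],0.024],[[0.09,-0.07,0],[0,0,-0.17],0.024],[[0.12,-0.093,0],[0,0,-0.225],0.024],[[0.15,-0.116,0],[0,0,-0.28],0.024],[[0.18,-0.139,0],[0,0,-0.34],0.024],[[0.21,-0.162,0],[0,0,-0.395],0.024],[[0.24,-0.185,0],[0,0,-0.45],0.024],[[0.27,-0.208,0],[0,0,-0.51],0.024],[[0.3,-0.231,0],[0,0,-0.565],0.024]]'; python3 go.py -0.5 110 100
```

```text
time: 0.93
tool_pos: [395.8, -139.6, 404.6]
tcp_rot: [-3.141, 0.0, 0.999]
contact_force: [1.7, -0.1, -0.3]
grip_width: 30.0
t 0.9333 tip local [-143.1 -206.2  226.6] F [ 1.7 -0.1 -0.3] w 30.0 j [-0.52  0.15  1.79 -0.    1.21  0.05]
shift [ 0.3454 -0.0313  0.1266] turn [-0.     0.    -0.514]
```

```bash
python3 -m pendant '[[[0.035,-0.003,0],[0,0,-0.05],0.024],[[0.075,-0.007,0],[0,0,-0.11],0.024],[[0.11,-0.01,0],[0,0,-0.17],0.024],[[0.15,-0.014,0.01],[0,0,-0.23],0.024],[[0.19,-0.017,0.02],[0,0,-0.29],0.024],[[0.23,-0.021,0.04],[0,0,-0.35],0.024],[[0.265,-0.024,0.06],[0,0,-0.41],0.024],[[0.3,-0.027,0.08],[0,0,-0.46],0.024],[[0.325,-0.03,0.1],[0,0,-0.5],0.024],[[0.3405,-0.031,0.125],[0,0,-0.514],0.024]]' >/dev/null; python3 -m pendant '[[[0,0,0],[0,0,0],0.024],[[0,0,0],[0,0,0],0.024]]'; python3 go.py -0.5 110 36
```

```text
time: 1.93
tool_pos: [553.9, 161.7, 278.0]
tcp_rot: [-3.137, 0.001, 1.512]
contact_force: [0.4, -0.6, 0.4]
grip_width: 23.7
t 1.9333 tip local [ -3.3 103.5 100. ] F [ 0.4 -0.6  0.4] w 23.7 j [ 0.15  0.56  1.54 -0.    1.04  0.21]
shift [0.0063 0.0023 0.064 ] turn [-0.004  0.001 -0.002]
```

```bash
python3 -m pendant '[[[0.006,0.002,0.01],[-0.003,0,0],0.024],[[0.006,0.002,0.03],[-0.003,0,0],0.024],[[0.006,0.002,0.048],[-0.003,0,0],0.024],[[0.006,0.002,0.058],[-0.003,0,0],0.024],[[0.006,0.002,0.064],[-0.003,0,0],0.024],[[0.006,0.002,0.064],[-0.003,0,0],0.024],[[0.006,0.002,0.064],[-0.003,0,0],0.024]]'; python3 go.py -0.5 65 36
python3 - <<'E'
from h import *
im,K,R,t=cam("side"); save("s1.png",cv2.resize(im[205:325,195:355],None,fx=5,fy=5,interpolation=cv2.INTER_CUBIC))
E
```

```text
time: 2.52
tool_pos: [557.1, 166.9, 216.5]
tcp_rot: [3.137, -0.0, 1.51]
contact_force: [0.4, -0.0, -0.4]
grip_width: 23.9
t 2.5167 tip local [  1.1 109.1  38.5] F [ 0.4 -0.  -0.4] w 23.9 j [ 0.16  0.65  1.59 -0.    0.9   0.22]
shift [-0.0441 -0.0007  0.0025] turn [ 0.004 -0.    -0.003]
```

View pics/s1.png

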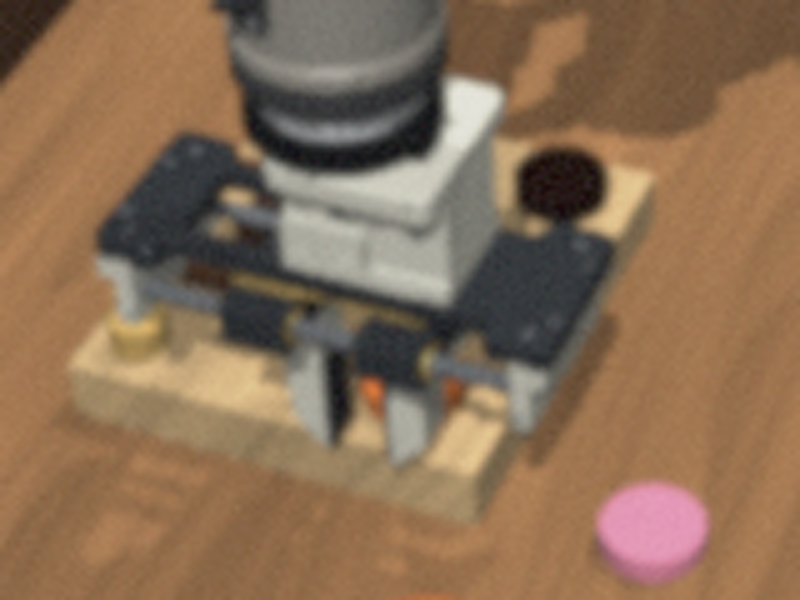

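```bash
python3 -m pendant '[[[-0.004,-0.001,0.002],[0.003,0,-0.003],0.024],[[-0.008,-0.001,0.0025],[0.003,0,-0.003],0.024],[[-0.012,-0.001,0.0025],[0.003,0,-0.003],0.024],[[-0.016,-0.001,0.0025],[0.003,0,-0.003],0.024],[[-0.020,-0.001,0.0025],[0.003,0,-0.003],0.024],[[-0.024,-0.001,0.0025],[0.003,0,-0.003],0.024],[[-0.028,-0.001,0.0025],[0.003,0,-0.003],0.024],[[-0.032,-0.001,0.0025],[0.003,0,-0.003],0.024],[[-0.036,-0.001,0.0025],[0.003,0,-0.003],0.024],[[-0.040,-0.001,0.0025],[0.003,0,-0.003],0.024]]'; python3 go.py 0 36 36
```

```text
time: 3.4
tool_pos: [553.3, 126.9, 213.2]
tcp_rot: [3.142, 0.0, 1.514]
contact_force: [-0.0, 0.7, 0.7]
grip_width: 24.0
t 3.4 tip local [-1.1 68.9 35.2] F [-0.   0.7  0.7] w 24.0 j [ 0.09  0.63  1.63 -0.    0.88  0.15]
shift [-0.033   0.0011 -0.0008] turn [0. 0. 0.]
```

```bash
python3 -m pendant '[[[-0.003,0,0],[0,0,0],0.024],[[-0.006,0.0005,0],[0,0,0],0.024],[[-0.009,0.0005,0],[0,0,0],0.024],[[-0.012,0.001,0],[0,0,0],0.024],[[-0.015,0.001,0],[0,0,0],0.024],[[-0.018,0.001,0],[0,0,0],0.024],[[-0.021,0.001,0],[0,0,0],0.024],[[-0.024,0.001,0],[0,0,0],0.024],[[-0.027,0.001,0],[0,0,0],0.024],[[-0.030,0.001,0],[0,0,0],0.024]]'; python3 go.py 0 28.5 36
python3 - <<'E'
from h import *
im,K,R,t=cam("side"); save("s2.png",cv2.resize(im[205:325,195:355],None,fx=5,fy=5,interpolation=cv2.INTER_CUBIC))
im,K,R,t=cam("top"); save("t2.png",im)
E
```

```text
time: 4.23
tool_pos: [552.6, 97.0, 213.2]
tcp_rot: [3.142, 0.0, 1.514]
contact_force: [-0.1, 1.7, 0.3]
grip_width: 23.8
t 4.2333 tip local [-0.1 39.  35.2] F [-0.1  1.7  0.3] w 23.8 j [ 0.04  0.62  1.65 -0.    0.87  0.09]
shift [-0.0106  0.0001 -0.0008] turn [0. 0. 0.]
```

View pics/s2.png

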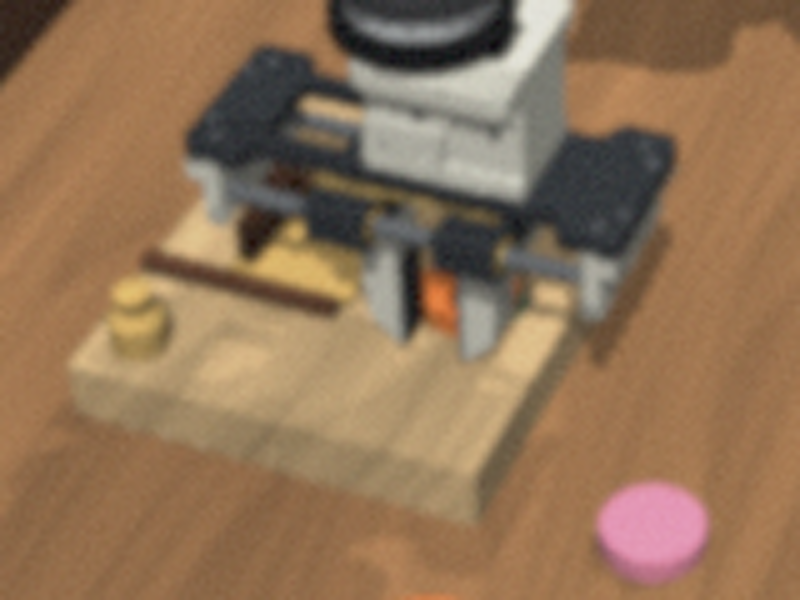

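The cake sits in the cradle between the fingers at about crop (440,300) and is at the rim. I'll keep pushing.

```bash
python3 -m pendant '[[[-0.002,0,0],[0,0,0],0.024],[[-0.004,0,0],[0,0,0],0.024],[[-0.006,0,0],[0,0,0],0.024],[[-0.008,0,0],[0,0,0],0.024],[[-0.010,0,0],[0,0,0],0.024],[[-0.0115,0,0],[0,0,0],0.024],[[-0.0115,0,0],[0,0,0],0.024]]'; python3 go.py 0 60 70
```

```text
time: 4.92
tool_pos: [552.0, 85.5, 213.2]
tcp_rot: [3.142, 0.0, 1.514]
contact_force: [-0.4, 0.1, -0.4]
grip_width: 23.9
t 4.9167 tip local [-0.1 27.5 35.2] F [-0.4  0.1 -0.4] w 23.9 j [ 0.02  0.62  1.66 -0.    0.87  0.07]
shift [ 0.0325  0.0001 -0.0348] turn [ 0.  0. -0.]
```

The push force fell to about zero, so the cake has probably dropped. I'll lift clear and look.

```bash
python3 -m pendant '[[[0.006,0,0],[0,0,0],0.024],[[0.02,0,-0.01],[0,0,0],0.024],[[0.05,0,-0.035],[0,0,0],0.024],[[0.08,0,-0.06],[0,0,0],0.024],[[0.11,0,-0.085],[0,0,0],0.012],[[0.14,0,-0.1],[0,0,0],0.0],[[0.155,0,-0.1],[0,0,0],0.0],[[0.155,0,-0.1],[0,0,0],0.0]]'; python3 go.py 0 0 70
python3 - <<'E'
from h import *
im,K,R,t=cam("side"); a=cv2.resize(im[225:305,240:340],(400,320),interpolation=cv2.INTER_CUBIC)
np.savez("s3.npz",im=im,K=K,R=R,t=t)
im,K,R,t=cam("top"); b=cv2.resize(im[150:230,248:348],(400,320),interpolation=cv2.INTER_CUBIC)
np.savez("t3.npz",im=im,K=K,R=R,t=t)
save("c3.png",np.hstack([a,b]))
E
```

```text
time: 5.58
tool_pos: [560.3, 243.8, 313.6]
tcp_rot: [3.14, -0.001, 1.518]
contact_force: [-1.2, -0.9, 0.0]
grip_width: 2.5
t 5.5833 tip local [ -0.5 186.3 135.6] F [-1.2 -0.9  0. ] w 2.5 j [0.28 0.58 1.4  0.   1.16 0.34]
shift [-1.861e-01 -1.000e-04  6.530e-02] turn [ 0.002 -0.001  0.004]
```

View pics/c3.png

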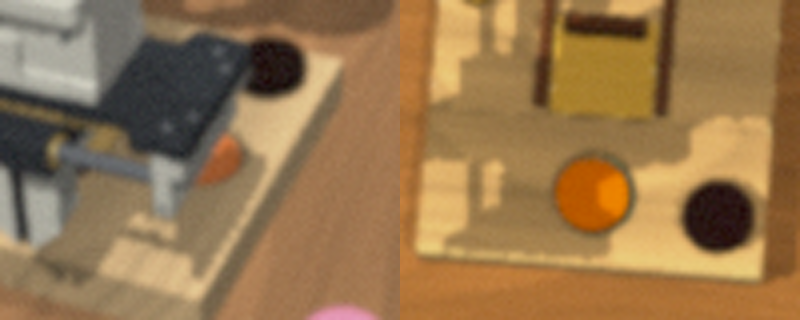

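In the top view the cake lies inside the recess at about (593,194), with a thin ring showing around it. The side view is blocked. I'll move behind the tab, which clears both views, and check whether the cake is flat.

```bash
python3 -m pendant '[[[-0.02,0.014,0],[0,0,0],0],[[-0.045,0.032,0],[0,0,0],0],[[-0.07,0.05,0],[0,0,0],0],[[-0.095,0.068,0],[0,0,0],0],[[-0.12,0.086,0],[0,0,0],0],[[-0.145,0.104,0],[0,0,0],0],[[-0.165,0.118,0],[0,0,0],0],[[-0.18,0.128,0],[0,0,0],0],[[-0.186,0.132,0],[0,0,0],0],[[-0.186,0.132,0],[0,0,0],0]]'; python3 go.py 132 0 45
python3 - <<'E'
from h import *
im,K,R,t=cam("side"); a=cv2.resize(im[240:290,255:317],(400,320),interpolation=cv2.INTER_CUBIC)
np.savez("s3.npz",im=im,K=K,R=R,t=t)
for z,r in((30,26),(29,22.5)): pass
im,K,R,t=cam("top"); b=cv2.resize(im[170:220,266:328],(400,320),interpolation=cv2.INTER_CUBIC)
np.savez("t3.npz",im=im,K=K,R=R,t=t)
save("c4.png",np.hstack([a,b]))
E
```

```text
time: 6.52
tool_pos: [682.1, 44.2, 311.4]
tcp_rot: [-3.139, 0.001, 1.51]
contact_force: [-0.8, 0.4, -0.7]
grip_width: 0.3
t 6.5167 tip local [131.7  -6.3 133.4] F [-0.8  0.4 -0.7] w 0.3 j [-0.05  0.71  1.16 -0.    1.28  0.01]
shift [0.0063 0.     0.0884] turn [-0.003  0.001 -0.004]
```

View pics/c4.png

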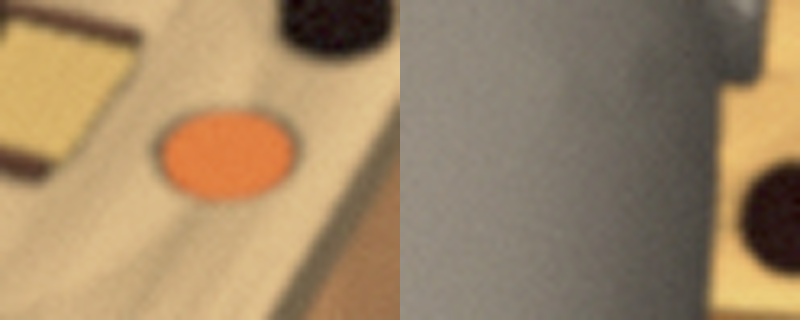

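In the side view the cake at about (228,155) sits flush, with no side wall showing and a thin dark gap around it. I'll check that numerically and start the descent behind the tab.

```bash
python3 - <<'E'
from m import *
D=dict(np.load("s3.npz"));c,a,ct=blob(D["im"],(3,140,90),(20,255,255),(290,264),16)
f=lambda q,z:ray(D["K"],D["R"],D["t"],*q,z)
w=np.array([f(q[0],29)[:2] for q in ct.astype(float)])
print(c,f(c,29).round(1),cv2.fitEllipse(w.astype(np.float32)))
E
python3 -m pendant '[[[0.006,0,0.015],[-0.003,0,-0.003],0],[[0.006,0,0.04],[-0.003,0,-0.003],0],[[0.006,0,0.065],[-0.003,0,-0.003],0],[[0.006,0,0.08],[-0.003,0,-0.003],0],[[0.006,0,0.088],[-0.003,0,-0.003],0],[[0.006,0,0.088],[-0.003,0,-0.003],0],[[0.006,0,0.088],[-0.003,0,-0.003],0]]'; python3 go.py 100 0 45
```

```text
[289.77947413 263.90924512] [548.8  62.3  29. ] ((548.8363037109375, 62.08293533325195), (41.998809814453125, 44.223575592041016), 99.07463836669922)
time: 7.2
tool_pos: [682.2, 54.1, 225.6]
tcp_rot: [3.138, 0.0, 1.518]
contact_force: [0.9, 0.1, -0.1]
grip_width: 0.1
t 7.2 tip local [132.3   3.7  47.6] F [ 0.9  0.1 -0.1] w 0.1 j [-0.03  0.79  1.24 -0.    1.1   0.02]
shift [-0.0035 -0.0318  0.0025] turn [ 0.003 -0.     0.004]
```

The outline cast at 29 mm height is a near-round 42 x 44 mm, so the cake is flat. Now I'll push the cover.

```bash
python3 -m pendant '[[[-0.003,-0.002,0.002],[0.003,0,0.003],0],[[-0.0035,-0.005,0.0025],[0.003,0,0.004],0],[[-0.0035,-0.009,0.0025],[0.003,0,0.004],0],[[-0.0035,-0.013,0.0025],[0.003,0,0.004],0],[[-0.0035,-0.017,0.0025],[0.003,0,0.004],0],[[-0.0035,-0.021,0.0025],[0.003,0,0.004],0],[[-0.0035,-0.025,0.0025],[0.003,0,0.004],0],[[-0.0035,-0.029,0.0025],[0.003,0,0.004],0],[[-0.0035,-0.033,0.0025],[0.003,0,0.004],0],[[-0.0035,-0.037,0.0025],[0.003,0,0.004],0]]'; python3 go.py 60 0 45
```

```text
time: 8.03
tool_pos: [645.0, 51.9, 223.1]
tcp_rot: [3.141, 0.0, 1.513]
contact_force: [1.1, -1.1, 5.2]
grip_width: 0.5
t 8.0333 tip local [94.9 -0.7 45.1] F [ 1.1 -1.1  5.2] w 0.5 j [-0.04  0.74  1.37 -0.    1.03  0.02]
shift [ 0.0007 -0.0347  0.0001] turn [ 0.001  0.    -0.001]
```

There is an unexpected upward force of 5 N, so I'll look before pushing further.

```bash
python3 - <<'E'
from h import *
im,K,R,t=cam("side"); a=cv2.resize(im[205:305,205:330],(750,600),interpolation=cv2.INTER_CUBIC)
save("c5.png",a)
E
python3 go.py
```

```text
t 8.0833 tip local [94.1 -0.7 45. ] F [ 0.2 -0.   5.2] w 0.0 j [-0.04  0.74  1.37 -0.    1.03  0.02]
```

View pics/c5.png

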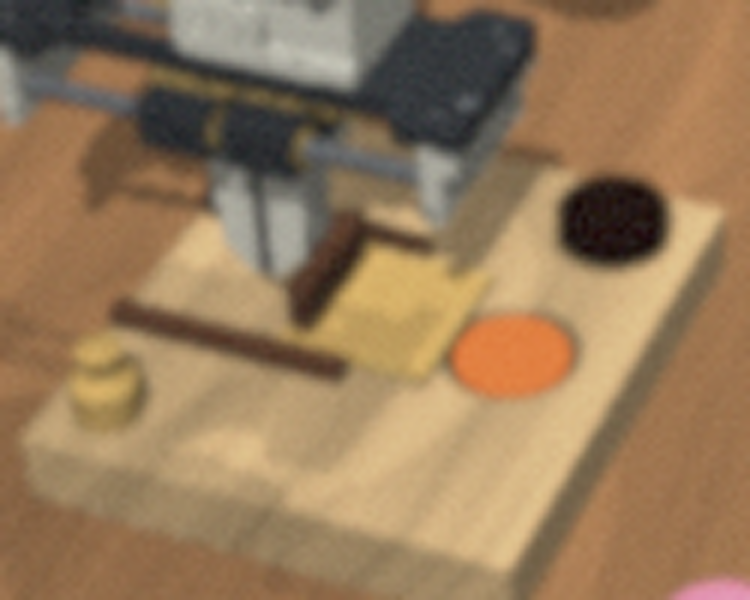

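The fingers stand behind the tab, the cover is sliding squarely and the cake is flush. I'll raise the tips 3 mm to relieve the vertical force and keep pushing.

```bash
python3 -m pendant '[[[0.0005,0,-0.003],[0,0,0],0],[[0.0007,-0.003,-0.003],[0,0,0],0],[[0.0007,-0.007,-0.003],[0,0,0],0],[[0.0007,-0.011,-0.003],[0,0,0],0],[[0.0007,-0.015,-0.003],[0,0,0],0],[[0.0007,-0.019,-0.003],[0,0,0],0],[[0.0007,-0.023,-0.003],[0,0,0],0],[[0.0007,-0.027,-0.003],[0,0,0],0],[[0.0007,-0.031,-0.003],[0,0,0],0]]'; python3 go.py 47 0 48
```

```text
time: 8.83
tool_pos: [613.9, 54.4, 225.5]
tcp_rot: [-3.141, -0.0, 1.513]
contact_force: [1.0, 0.9, 1.3]
grip_width: 0.2
t 8.8333 tip local [63.4  0.1 47.5] F [1.  0.9 1.3] w 0.2 j [-0.04  0.69  1.47  0.    0.98  0.02]
shift [-0.0001 -0.0165 -0.0005] turn [-0.    -0.    -0.001]
```

```bash
python3 -m pendant '[[[0,-0.003,0],[0,0,0],0],[[0,-0.006,0],[0,0,0],0],[[0,-0.009,0],[0,0,0],0],[[0,-0.011,0],[0,0,0],0],[[0,-0.0125,0],[0,0,0],0],[[0,-0.014,0],[0,0,0],0]]'; python3 go.py 45 0 48
```

```text
time: 9.33
tool_pos: [600.2, 55.1, 225.6]
tcp_rot: [3.141, 0.0, 1.513]
contact_force: [1.4, -0.1, 1.3]
grip_width: 0.3
t 9.3333 tip local [49.8 -0.  47.6] F [ 1.4 -0.1  1.3] w 0.3 j [-0.04  0.67  1.51 -0.    0.96  0.02]
shift [ 0.     -0.0048 -0.0004] turn [ 0.     0.    -0.001]
```

```bash
python3 -m pendant '[[[0,-0.001,0],[0,0,0],0],[[0,-0.002,0],[0,0,0],0],[[0,-0.003,0],[0,0,0],0],[[0,-0.003,0],[0,0,0],0]]'; python3 go.py 45 0 48
```

```text
time: 9.67
tool_pos: [597.2, 55.3, 225.6]
tcp_rot: [-3.141, 0.0, 1.513]
contact_force: [1.3, 1.0, 1.6]
grip_width: 0.1
t 9.6667 tip local [46.7 -0.  47.6] F [1.3 1.  1.6] w 0.1 j [-0.04  0.66  1.52 -0.    0.96  0.02]
shift [ 0.     -0.0018 -0.0004] turn [-0.     0.    -0.001]
```

```bash
python3 -m pendant '[[[0,-0.001,0],[0,0,0],0],[[0,-0.002,0],[0,0,0],0],[[0,-0.002,0],[0,0,0],0]]'; python3 -m pendant '[[[0,-0.001,0],[0,0,0],0],[[0,-0.002,0],[0,0,0],0],[[0,-0.002,0],[0,0,0],0]]'; python3 go.py 45 0 48
```

```text
time: 9.92
tool_pos: [595.2, 55.4, 225.6]
tcp_rot: [-3.141, 0.0, 1.513]
contact_force: [0.2, 0.6, 2.0]
grip_width: 0.4
time: 10.17
tool_pos: [593.2, 55.6, 225.6]
tcp_rot: [-3.141, 0.0, 1.513]
contact_force: [0.7, 1.2, 0.7]
grip_width: 0.4
t 10.1667 tip local [42.7 -0.  47.6] F [0.7 1.2 0.7] w 0.4 j [-0.04  0.66  1.53 -0.    0.95  0.02]
shift [-0.      0.0023 -0.0004] turn [-0.     0.    -0.001]
```

```bash
for i in 1; do python3 -m pendant '[[[0,-0.001,0],[0,0,0],0],[[0,-0.002,0],[0,0,0],0],[[0,-0.002,0],[0,0,0],0]]'; python3 -m pendant '[[[0,-0.001,0],[0,0,0],0],[[0,-0.002,0],[0,0,0],0],[[0,-0.002,0],[0,0,0],0]]'; done; python3 go.py
python3 - <<'E'
from h import *
im,K,R,t=cam("side"); a=cv2.resize(im[205:305,205:330],(750,600),interpolation=cv2.INTER_CUBIC)
save("c6.png",a)
E
```

```text
time: 10.42
tool_pos: [591.8, 55.6, 225.9]
tcp_rot: [3.139, 0.0, 1.513]
contact_force: [5.0, 0.8, 0.4]
grip_width: 0.4
time: 10.67
tool_pos: [590.5, 55.5, 226.4]
tcp_rot: [3.137, 0.0, 1.513]
contact_force: [8.0, 0.7, 0.1]
grip_width: -0.2
t 10.6667 tip local [41.  -0.2 48.4] F [8.  0.7 0.1] w -0.2 j [-0.04  0.65  1.54 -0.    0.94  0.02]
```

View pics/c6.png

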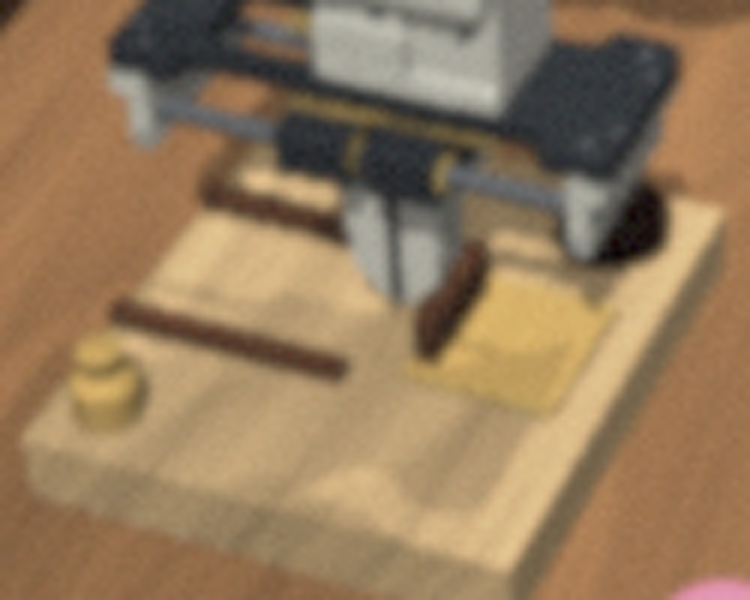

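The push force rose to 8 N at the stop, and the plate covers the recess. I'll back off, rise and check.

```bash
python3 -m pendant '[[[0,0.004,0],[0,0,0],0],[[0,0.012,0],[0,0,0],0],[[0,0.025,0],[0,0,0],0],[[0,0.035,-0.015],[0,0,0],0],[[0,0.045,-0.04],[0,0,0],0],[[0,0.06,-0.07],[0,0,0],0],[[0,0.08,-0.1],[0,0,0],0],[[0,0.08,-0.1],[0,0,0],0]]' ; python3 -m pendant '[[[-0.03,0,0],[0,0,0],0],[[-0.07,0,0],[0,0,0],0],[[-0.11,0,0],[0,0,0],0],[[-0.15,0,0],[0,0,0],0],[[-0.19,0,0],[0,0,0],0],[[-0.22,0,0],[0,0,0],0],[[-0.24,0,0],[0,0,0],0],[[-0.24,0,0],[0,0,0],0],[[-0.24,0,0],[0,0,0],0]]'
python3 - <<'E'
from h import *
im,K,R,t=cam("side"); np.savez("s5.npz",im=im,K=K,R=R,t=t); a=cv2.resize(im[225:305,200:330],(520,320),interpolation=cv2.INTER_CUBIC)
im,K,R,t=cam("top"); np.savez("t5.npz",im=im,K=K,R=R,t=t); b=cv2.resize(im[125:225,248:348],(320,320),interpolation=cv2.INTER_CUBIC)
save("c7.png",cv2.resize(np.hstack([a[:,:440],b]),(760,320)))
E
python3 go.py
```

```text
time: 11.38
tool_pos: [672.5, 50.6, 332.1]
tcp_rot: [3.13, 0.0, 1.512]
contact_force: [0.1, -0.6, 0.9]
grip_width: 0.7
time: 12.13
tool_pos: [654.9, -189.7, 324.6]
tcp_rot: [-3.139, -0.001, 1.51]
contact_force: [0.4, 0.2, -0.3]
grip_width: 0.2
t 12.2333 tip local [ 118.4 -239.   147. ] F [ 1.2 -0.4 -0.4] w 0.5 j [-0.39  0.7   1.15  0.    1.3  -0.33]
```

View pics/c7.png

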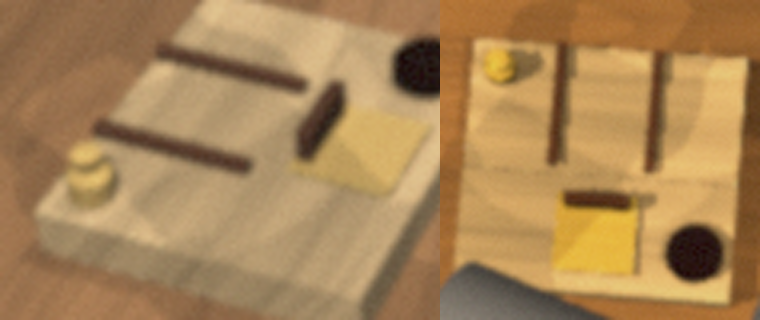

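The plate covers the recess, with the tab at about (597,200) and the dark cake at (694,252). I'll check these in the block frame.

Run:
```python
from m import *
D=dict(np.load("t5.npz"));K,R,t=D["K"],D["R"],D["t"]
O=np.array([550.5,58.]);A=-.0572;Rz=np.array([[np.cos(A),-np.sin(A)],[np.sin(A),np.cos(A)]])
g=lambda u,v,z:(Rz.T@(ray(K,R,t,248+(u-440+.5)/3.2-.5,125+(v+.5)/3.2-.5,z)[:2]-O)).round(1)
print("tab",g(597,200,57.5),"near edge",g(594,273,35.5),"dark",g(694,252,42),"weight",g(500,66,60))
```

```text
tab [21.7 -0.9] near edge [-30.3  -1.4] dark [ -9.9 -75.7] weight [117.7  79.3]
```

```bash
python3 -c "
from plant import close_job
print(close_job())"
```

```text
the job is handed in; nothing more can be done
None
```

The amber cake lies flat in the recess and the brass cover is shut over it. I handed the job in at about 12 s of robot time, with the arm clear of everything; no verdict was reported.

- **Cake:** I pushed the smaller amber cake, the one on the block, about 70 mm in a cradle of the two fingertips until it dropped over the rim. Before I closed the cover, the side view showed it flush: its outline measured 42 x 44 mm at the expected top height, with no side wall visible. I did not need to press it.
- **Cover:** I pushed it by the tab until the force rose to 8 N at the stop. Afterwards the tab measured 21.7 mm from the recess centre (23 when shut) and the plate's near edge -30.3 mm (-30 when shut). Both agree within the 2 mm calibration.
- **Other things:** The dark cake and the brass weight are within 2 mm of where they started. I did not re-measure the items on the bench; the gripper did not go near them.

**Checks that disagreed:**
- Early in the cover push there was an unexplained upward force of about 5 N. It fell to 1–2 N after I raised the tips 3 mm.
- The side camera put the cake about 4 mm off in y, similar to the offset it showed for the other parts.

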